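# Release the spring carrier and hold it up level

### The job

Push the upright trip lever at the end of the docking plate right over, away from the side it leans to, so that it falls to its far stop and its nose frees the tray carrier. Then take the carrier by the black grip in its middle, lift it straight up at least 10 cm off its seat with both coil springs still standing in it, and finish while still holding it there, level and still. Do not lift against the lever's nose, and leave the piston, the tape measure and the wooden block alone.

Things in the scene. Friction and masses are not known exactly. Their poses are not given: they have to be found in the camera images.
- dock: grey docking plate, fixed to the bench, 124 (x) x 245 (y) x 10 mm, place and yaw vary. Origin on its underside (bench top) under the middle of the carrier's seat; the seat is its top, 10 mm above the bench. Trip lever near its +y end: pivot at x 0, y +115, z 21 mm, hinge along y. Low locators (18 mm above the bench) keep the carrier from sliding.
- trip_lever (a joint): angle (rad) of the steel trip lever about the dock's y axis. 0 = holding: it leans 0.2 rad to the dock's -x, its nose over the carrier's ear. Grows as its top is pushed to the dock's +x: 0.2 is upright, 1.3 the far stop. It takes about 1 N at the knob; the knob is heavy, so once about 0.1 rad past upright it falls to that side's stop by itself and stays there.
- lever_knob (a point): centre of the dark 28 mm ball knob on the lever's top end, 114 mm from the pivot, 133 mm above the bench when holding. Below it the lever is a bar 12 (x) x 10 (y) mm. The nose sits on the bar 38 to 46 mm from the pivot and reaches 29 mm from it towards the carrier.
- carrier: loose aluminium tray carrier, 88 (x) x 150 (y) mm, rim 12 mm high, floor 3 mm, about 0.3 kg, seated on the dock with its axes along the dock's. Origin at the centre of its underside. A 12 mm post in its middle bears the grip. An ear 20 mm wide at its +y end (top 45 mm above the underside, reaching to y +100 mm) lies 4 mm under the lever's nose.
- carrier_grip (a point): centre of the carrier's black grip: a rubber bar 64 (carrier x) x 16 (carrier y) x 26 mm high, 123 mm above the carrier's underside (133 mm above the bench when seated); pinch it across its 16 mm. The space beside and below it is free down to the spring tops (69 mm above the carrier's underside).
- spring_a: dark steel coil spring, 33 mm diameter, 66 mm high, about 0.12 kg, standing loose on the carrier's floor in its -y half; it topples if the carrier is jerked or tipped. Origin at the centre of its underside, z along the spring.
- spring_b: the same kind of spring, standing loose in the carrier's +y half.
- piston: bystander: engine piston, 68 mm diameter, 76 mm high, standing to the left. Origin at the centre of its underside.
- tape: bystander: tape measure, 36 x 88 x 66 mm, to the left. Origin at the centre of its underside.
- block: bystander: wooden block, 62 x 130 x 68 mm, to the right. Origin at the centre of its underside.
Not all that is in view belongs to the job. Leave any orange or turquoise look-alike of the spring_b alone.

How it is judged:
By the outcome, as a careful person would: the job done as asked, in the order asked, and still so for the second after the job is handed in, while the arm keeps its last pose, push and grip.
It also fails if it takes over 45 s, if anything falls off the work surface, if the arm or the gripper's body presses on something with over 40 N, if the wrist force passes 120 N, or if a joint passes its speed limit or range.

### The arm

A 7-joint arm with a two-finger parallel gripper is mounted at the origin on a cart in front of the work surface, level with it; the furniture and walls round the work are solid. World frame = base frame: x ahead of the robot, y to its left, z up, the work surface at z = 0. Lengths are in mm, angles in rad, forces in N, time in s.
With the tool pointing down it reaches from about 400 to 875 mm from the base axis. Payload 4.4 kg.
Tool frame: the origin (TCP) lies at the very end of the fingers, on their centre line; the grasp point (between the pads) lies 19 mm behind it; z points along the fingers, y is the direction in which the jaws open and shut (so a half turn about z gives the same grasp; the last joint's range is limited). The gripper opens to 85 mm and grips with 20 to 120 N. Pads are 22 mm wide; open, the fingers measure 114 mm over their backs; the gripper's body (76 mm by 85 mm) begins 54 mm behind the grasp point. The pads swing forward as they close: fully open they stand 13 mm farther back than shut.
Start: joints at [-1.288, 0.628, 0.038, 1.517, -0.027, 0.996, -0.02], TCP at [222.128, 610.882, 231.313] pointing down, gripper open.
Joint ranges: [-3.06, 3.06], [-0.37, 2.12], [-1.25, 1.32], [0.18, 2.47], [-1.1, 4.24], [0.23, 1.98], [-2.94, 2.94]. Speed limits (rad/s): [2.57, 2.57, 3.14, 3.14, 3.14, 3.14, 3.14].

### API

Orientations are given as [roll, pitch, yaw] about the fixed x, y, z axes, in that order (R = Rz(yaw) Ry(pitch) Rx(roll)).
In Python, from cell import read_state, get_image, calibration, finish_job gives the robot as it stands. The module is installed in compiled form; this text tells all that it offers.
- The arm moves only by the tool apply_moves, never from a script. Its argument "increments" is a list of rows, each an object of numbers: "tx", "ty", "tz": the shift along the world's x, y, z in m; "rx", "ry", "rz": the turn, a rotation vector about the world's x, y, z in units of 5 degrees (1.0 is 5 degrees); "claw": the finger opening in m, from 0 to 0.0854. In form: [{"tx": .., "ty": .., "tz": .., "rx": .., "ry": .., "rz": .., "claw": ..}, ...]. A call has 1 to 12 rows; each row is the pose to reach, as a shift and turn from the pose commanded when the call began; what a row does not reach only later rows make up. A row lasts 1/10 s, in which the tool goes at most 50 mm and 8.59 degrees, less where a joint would pass 70% of its speed; a pose out of reach is approached as far as the arm can. A call with a gripper value outside its range is refused whole. The fingers move at their own pace and stop on an object; the grip force is fixed at half the most. Time passes only in rows, so rows that repeat a pose let the fingers close. It gives the time, the measured TCP pose, the force and the opening at its end, in the units of the state.
- read_state(): the state, without advancing time (a new reading comes with each control period).
- get_image(name): name is "side" or "top" or "wrist"; returns the picture (384x512x3 uint8, red, green, blue); there is no depth.
- calibration(name): a dict with "camera_matrix" (3x3 intrinsics, pixels), "origin" and "attitude" of the camera in the world. Camera axes: x right, y up, looking along -z (the intrinsics and any distortion apply to the point x, -y, -z); pixel columns grow to the right and rows downward; lengths in mm; the calibration is good to about 2 mm. A picture is of the moment at which its call begins: read the wrist's pose just before it. calibration takes no time and is no camera call; for the wrist camera it gives the pose at the moment of the call.
- finish_job(): hands the job in, once; it reports no verdict.
The state is a dict: "clock": time; "qpos": joint angles; "qd": joint speeds; "tau": joint torques, N m; "eef_pos": TCP position; "tool_rot": TCP orientation; "force": force on the tool from outside, world axes, zero at the start; "torque": the same for the moment, N m; "width": finger opening in mm.
Only numpy, scipy, OpenCV 4.12 (cv2) and the standard library are available. Lean on these libraries where they do the work, as an engineer would, in place of code of your own. Each camera call takes 0.05 s, during which the arm holds its last target. There are 200 camera calls.

## Working session

There is one attempt and no reset: what is moved stays moved. The work goes in short steps, Python scripts to look and compute and a tool call to move; the robot and the scene stay as the last step left them, time stands still between calls to the robot, and variables do not carry over. Pictures are saved under pics/ and viewed, about 8 in all and at most 12, crops included, and the job is handed in when it is done.

Besides the shell and the picture viewer there is one more tool, called by a JSON object that holds its "op" and its "data". apply_moves: Moves the arm, as the interface text tells. Its arguments: {"type":"object","properties":{"increments":{"type":"array"}},"required":["increments"]}

```bash
mkdir -p pics; python3 - <<'E'
from cell import *
import cv2
for n in("side","top"):
    cv2.imwrite(f"pics/{n}0.png",get_image(n)[:,:,::-1]); print(n,calibration(n))
print(read_state())
E
```

```text
side {'camera_matrix': array([[391.77797983,   0.        , 250.99365609],
       [  0.        , 391.77797983, 186.90918136],
       [  0.        ,   0.        ,   1.        ]]), 'origin': array([ 555.37475349, -770.45023514,  707.50891424]), 'attitude': array([ 0.89188405, -0.00930674,  0.00321791])}
top {'camera_matrix': array([[381.72446576,   0.        , 256.01346919],
       [  0.        , 381.72446576, 188.41835363],
       [  0.        ,   0.        ,   1.        ]]), 'origin': array([ 411.32716347,   12.37948543, 1288.80616603]), 'attitude': array([ 0.11635037, -0.00883152, -1.54538241])}
{'clock': 0.1, 'qpos': array([-1.28782326,  0.62925842,  0.03846074,  1.51826473, -0.02704368,
        0.9963122 , -0.01999208]), 'qd': array([-0.00081726, -0.0011338 , -0.0003272 , -0.00231038,  0.00068705,
       -0.00100391,  0.00041364]), 'tau': array([ 3.04136265e-03, -5.64525676e+01,  1.23065326e+00, -1.93973154e+01,
        1.13213510e-02,  5.40146735e-03,  1.44740518e-06]), 'eef_pos': array([221.9097682 , 610.34738795, 230.47927597]), 'tool_rot': array([-3.13986784e+00, -9.52237879e-06,  2.79279088e+00]), 'force': array([ 0.21755449, -0.43788703,  0.11364186]), 'torque': array([-0.06139555, -0.0251696 , -0.01614902]), 'width': 85.59826599394795}
```

View pics/top0.png

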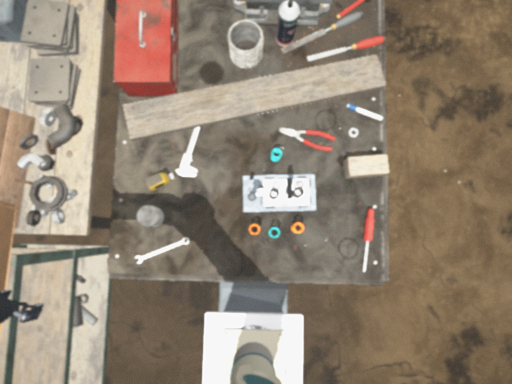

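View pics/side0.png

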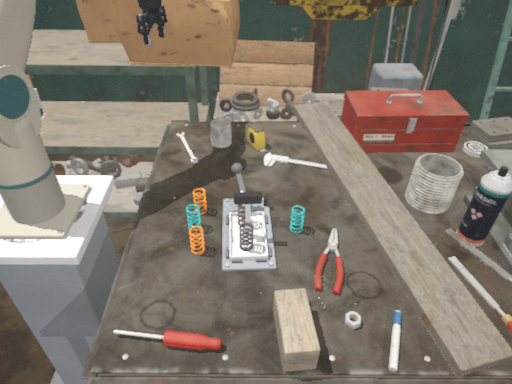

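The top view shows the dock around (279,193) with its lever at the left (+y) end around (253,190). The side view shows the knob around (238,168) and the grip around (247,198). The turquoise and orange springs beside the dock are decoys. Next, close crops.

```bash
python3 - <<'E'
import cv2,numpy as np
a=cv2.imread("pics/top0.png")[165:220,235:325]; b=cv2.imread("pics/side0.png")[155:275,180:320]
a=cv2.resize(a,None,fx=8,fy=8,interpolation=cv2.INTER_CUBIC);b=cv2.resize(b,None,fx=5,fy=5,interpolation=cv2.INTER_CUBIC)
cv2.imwrite("pics/tc.png",a);cv2.imwrite("pics/sc.png",b)
E
```

```text
(no output)
```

View pics/tc.png

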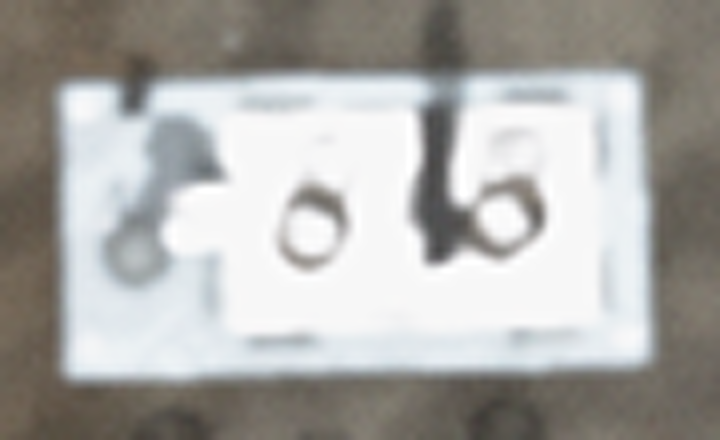

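View pics/sc.png

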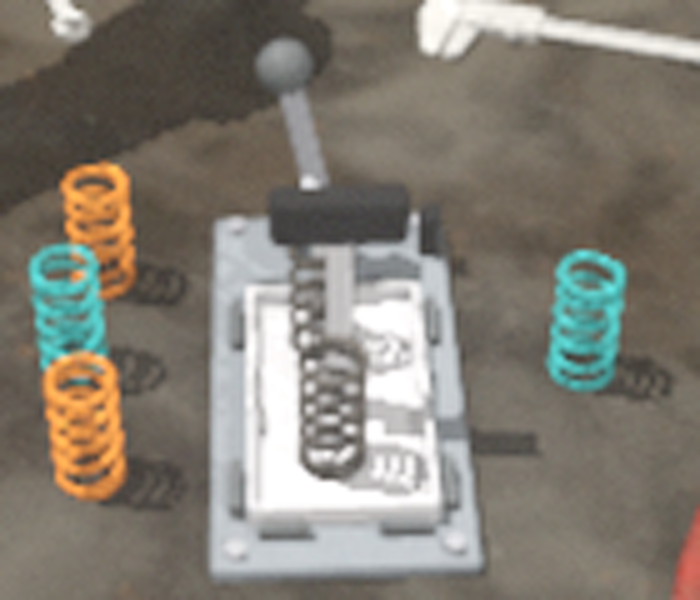

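The top crop shows the dock corners at about (62,83), (640,73), (652,365) and (68,378), the knob at (138,250), and the dark grip at x≈437. The side crop shows the knob at (285,65) leaning left (-x), and the grip's camera-facing side spanning (270..408, 188..245). Both springs in the tray are dark steel. The orange and turquoise ones are all outside it.

```bash
cat >h.py <<'E'
import numpy as np,cv2
from scipy.spatial.transform import Rotation as R
from cell import *
def ray(c,px):
    K=c["camera_matrix"];d=np.linalg.inv(K)@[px[0],px[1],1];d=d*[1,-1,-1]
    return np.array(c["origin"]),R.from_euler("xyz",c["attitude"]).as_matrix()@d
def atz(c,px,z):
    o,d=ray(c,px);return o+d*(z-o[2])/d[2]
def proj(c,p):
    v=R.from_euler("xyz",c["attitude"]).as_matrix().T@(np.array(p)-c["origin"]);v=v*[1,-1,-1];u=c["camera_matrix"]@v;return u[:2]/u[2]
E
python3 - <<'E'
from h import *
np.set_printoptions(precision=1,suppress=True)
t=calibration("top");s=calibration("side")
T=lambda x,y:(x/8+235-.44,y/8+165-.44)
S=lambda x,y:(x/5+180-.4,y/5+155-.4)
c=[atz(t,T(*p),10) for p in((62,83),(640,73),(652,365),(68,378))]
for p in c:print("corner t",p)
for p in((213,218),(445,215),(485,572),(210,578)):print("corner s",atz(s,S(*p),10 if p[1]<500 else 0))
print("knob",atz(t,T(138,250),133),atz(s,S(285,65),133))
print("grip top view",atz(t,T(437,108),146),atz(t,T(437,262),146))
print("grip side front centre",atz(s,S(340,216),133), [atz(s,S(*p),z) for p,z in(((270,210),133),((408,206),133))])
C=(c[0]+c[1]+c[2]+c[3])/4;print(C,np.degrees(np.arctan2(*( (c[0]-c[1]+c[3]-c[2])[:2]*[-1,1]))))
print("piston",atz(t,(150,215),76),"tape",atz(t,(160,180),66))
E
```

```text
corner t [605.8  52.4  10. ]
corner t [ 616.6 -192.4   10. ]
corner t [ 492.9 -198.4   10. ]
corner t [481.1  46.2  10. ]
corner s [480.5  43.7  10. ]
corner s [607.6  48.1  10. ]
corner s [ 618.6 -191.4    0. ]
corner s [ 493.3 -196.2    0. ]
knob [523.7  17.8 133. ] [522.4  17.5 133. ]
grip top view [579.3 -93.9 146. ] [520.8 -94.8 146. ]
grip side front centre [550.9 -97.6 133. ] [array([519.2, -93.9, 133. ]), array([581.7, -90.2, 133. ])]
[549.1 -73.   10. ] 2.6474918400930405
piston [459.8 338.6  76. ] tape [573.6 315.6  66. ]
```

Dock yaw is about +2.6°. The knob is at (523,17.6,133), with the two views agreeing to within 1.3 mm. The grip is at about (550.5,-95,133), which agrees with the origin implied by the lever. Candidates for spring_b: dark in the tray at side (237,210), orange at (200,200) and (196,240), turquoise at (193,217) and (297,219). Dark is the one; the rest are decoys. First I'll bring the closed fingers to the -x side of the knob.

{"op": "apply_moves", "data": {"increments": [{"tx": 0.01, "ty": -0.025, "tz": 0.0, "rz": 0.5, "claw": 0}, {"tx": 0.028, "ty": -0.069, "rz": 1.2, "claw": 0}, {"tx": 0.046, "ty": -0.113, "rz": 2, "claw": 0}, {"tx": 0.064, "ty": -0.157, "rz": 2.8, "claw": 0}, {"tx": 0.082, "ty": -0.201, "rz": 3.5, "claw": 0}, {"tx": 0.1, "ty": -0.245, "rz": 4, "claw": 0}, {"tx": 0.118, "ty": -0.29, "rz": 4.53, "claw": 0}, {"tx": 0.136, "ty": -0.334, "rz": 4.53, "claw": 0}, {"tx": 0.154, "ty": -0.378, "rz": 4.53, "claw": 0}, {"tx": 0.172, "ty": -0.422, "rz": 4.53, "claw": 0}, {"tx": 0.19, "ty": -0.466, "rz": 4.53, "claw": 0}, {"tx": 0.2, "ty": -0.49, "rz": 4.53, "claw": 0}]}}

```text
$.increments[0]: bad value
```

{"op": "apply_moves", "data": {"increments": [{"tx": 0.015, "ty": -0.035, "claw": 0}, {"tx": 0.03, "ty": -0.075, "claw": 0}, {"tx": 0.04, "ty": -0.107, "claw": 0}, {"tx": 0.04, "ty": -0.107, "claw": 0}, {"tx": 0.04, "ty": -0.107, "claw": 0}, {"tx": 0.04, "ty": -0.107, "claw": 0}]}}

```text
$.increments[0]: bad value
```

```bash
python3 - <<'E'
from h import *
s=read_state();print({k:np.round(s[k],3) for k in("clock","eef_pos","tool_rot","force","width","qpos")})
c=calibration("wrist");im=get_image("wrist");cv2.imwrite("pics/w1.png",im[:,:,::-1]);print(c)
for p in((523,17.6,133),(550.5,-95,133)):print(proj(c,p))
E
```

```text
{'clock': np.float64(0.1), 'eef_pos': array([221.91 , 610.347, 230.479]), 'tool_rot': array([-3.14 , -0.   ,  2.793]), 'force': array([ 0.218, -0.438,  0.114]), 'width': np.float64(85.598), 'qpos': array([-1.288,  0.629,  0.038,  1.518, -0.027,  0.996, -0.02 ])}
{'camera_matrix': array([[321.23004136,   0.        , 256.1346485 ],
       [  0.        , 321.23004136, 196.16578977],
       [  0.        ,   0.        ,   1.        ]]), 'origin': array([150.68872744, 636.39974507, 372.7980904 ]), 'attitude': array([-3.00673818e-01,  8.40780060e-04,  1.22065592e+00])}
[-111.75168029  574.03752805]
[-169.32658739  604.22000896]
```

View pics/w1.png

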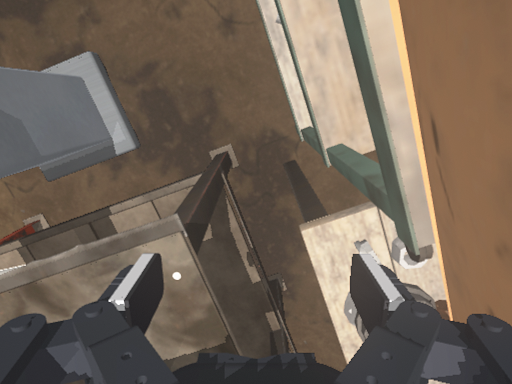

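The move was refused, so the arm hasn't moved. The wrist view just shows the bench corner. I'll retry with full rows.

{"op": "apply_moves", "data": {"increments": [{"tx": 0.01, "ty": -0.025, "tz": 0.0, "rx": 0.0, "ry": 0.0, "rz": 0.5, "claw": 0.001}, {"tx": 0.028, "ty": -0.069, "tz": 0.0, "rx": 0.0, "ry": 0.0, "rz": 1.2, "claw": 0.001}, {"tx": 0.046, "ty": -0.113, "tz": 0.0, "rx": 0.0, "ry": 0.0, "rz": 2.0, "claw": 0.001}, {"tx": 0.064, "ty": -0.157, "tz": 0.0, "rx": 0.0, "ry": 0.0, "rz": 2.8, "claw": 0.001}, {"tx": 0.082, "ty": -0.201, "tz": 0.0, "rx": 0.0, "ry": 0.0, "rz": 3.5, "claw": 0.001}, {"tx": 0.1, "ty": -0.245, "tz": 0.0, "rx": 0.0, "ry": 0.0, "rz": 4.0, "claw": 0.001}, {"tx": 0.118, "ty": -0.29, "tz": 0.0, "rx": 0.0, "ry": 0.0, "rz": 4.53, "claw": 0.001}, {"tx": 0.136, "ty": -0.334, "tz": 0.0, "rx": 0.0, "ry": 0.0, "rz": 4.53, "claw": 0.001}, {"tx": 0.154, "ty": -0.378, "tz": 0.0, "rx": 0.0, "ry": 0.0, "rz": 4.53, "claw": 0.001}, {"tx": 0.172, "ty": -0.422, "tz": 0.0, "rx": 0.0, "ry": 0.0, "rz": 4.53, "claw": 0.001}, {"tx": 0.19, "ty": -0.466, "tz": 0.0, "rx": 0.0, "ry": 0.0, "rz": 4.53, "claw": 0.001}, {"tx": 0.2, "ty": -0.49, "tz": 0.0, "rx": 0.0, "ry": 0.0, "rz": 4.53, "claw": 0.001}]}}

```text
clock: 1.35
eef_pos: [423.0, 116.7, 231.3]
tool_rot: [-3.14, 0.0, -3.1]
force: [1.2, 0.9, -0.7]
width: 0.9
```

{"op": "apply_moves", "data": {"increments": [{"tx": 0.015, "ty": -0.035, "tz": 0.0, "rx": 0.0, "ry": 0.0, "rz": 0.0, "claw": 0.001}, {"tx": 0.03, "ty": -0.075, "tz": 0.0, "rx": 0.0, "ry": 0.0, "rz": 0.0, "claw": 0.001}, {"tx": 0.043, "ty": -0.105, "tz": 0.0, "rx": 0.0, "ry": 0.0, "rz": 0.0, "claw": 0.001}, {"tx": 0.043, "ty": -0.105, "tz": 0.0, "rx": 0.0, "ry": 0.0, "rz": 0.0, "claw": 0.001}, {"tx": 0.043, "ty": -0.105, "tz": 0.0, "rx": 0.0, "ry": 0.0, "rz": 0.0, "claw": 0.001}, {"tx": 0.043, "ty": -0.105, "tz": 0.0, "rx": 0.0, "ry": 0.0, "rz": 0.0, "claw": 0.001}]}}

```text
clock: 1.95
eef_pos: [464.6, 17.1, 231.2]
tool_rot: [3.141, -0.001, -3.093]
force: [0.1, 0.4, 0.3]
width: 0.6
```

```bash
python3 - <<'E'
from h import *
s=read_state();print({k:np.round(s[k],3) for k in("clock","eef_pos","tool_rot","force","width","qpos")})
c=calibration("wrist");im=get_image("wrist").copy();print(c)
for p in((523,17.6,133),(550.5,-95,133)):
    q=proj(c,p);print(q);cv2.drawMarker(im,tuple(int(v) for v in np.round(q)),(255,0,0),0,12,1)
cv2.imwrite("pics/w2.png",im[:,:,::-1])
E
```

```text
{'clock': np.float64(1.95), 'eef_pos': array([464.6  ,  17.058, 231.191]), 'tool_rot': array([ 3.141e+00, -1.000e-03, -3.093e+00]), 'force': array([0.09 , 0.382, 0.309]), 'width': np.float64(0.641), 'qpos': array([-0.102,  0.368,  0.007,  2.014, -0.005,  0.761,  1.527])}
{'camera_matrix': array([[321.23004136,   0.        , 256.1346485 ],
       [  0.        , 321.23004136, 196.16578977],
       [  0.        ,   0.        ,   1.        ]]), 'origin': array([388.91466454,  13.28659582, 373.53658318]), 'attitude': array([-3.00233240e-01, -1.49812099e-03,  1.61753914e+00])}
[253.37245611 264.12543183]
[120.95984002 287.3113955 ]
```

View pics/w2.png

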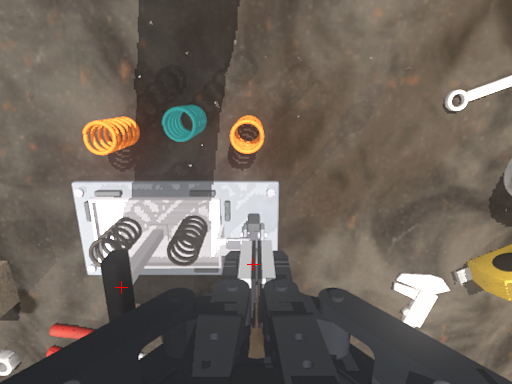

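The wrist view shows the grip at (118,285), close to its predicted mark at (121,287). The knob is hidden behind the fingers at (253,264). Both are as predicted, so I'll descend beside the knob.

{"op": "apply_moves", "data": {"increments": [{"tx": 0.0, "ty": 0.001, "tz": -0.03, "rx": 0.0, "ry": 0.0, "rz": 0.0, "claw": 0.001}, {"tx": 0.0, "ty": 0.001, "tz": -0.065, "rx": 0.0, "ry": 0.0, "rz": 0.0, "claw": 0.001}, {"tx": 0.0, "ty": 0.001, "tz": -0.095, "rx": 0.0, "ry": 0.0, "rz": 0.0, "claw": 0.001}, {"tx": 0.0, "ty": 0.001, "tz": -0.112, "rx": 0.0, "ry": 0.0, "rz": 0.0, "claw": 0.001}, {"tx": 0.0, "ty": 0.001, "tz": -0.112, "rx": 0.0, "ry": 0.0, "rz": 0.0, "claw": 0.001}, {"tx": 0.005, "ty": 0.001, "tz": -0.112, "rx": 0.0, "ry": 0.0, "rz": 0.0, "claw": 0.001}, {"tx": 0.01, "ty": 0.001, "tz": -0.112, "rx": 0.0, "ry": 0.0, "rz": 0.0, "claw": 0.001}, {"tx": 0.016, "ty": 0.001, "tz": -0.112, "rx": 0.0, "ry": 0.0, "rz": 0.0, "claw": 0.001}, {"tx": 0.022, "ty": 0.001, "tz": -0.112, "rx": 0.0, "ry": 0.0, "rz": 0.0, "claw": 0.001}, {"tx": 0.028, "ty": 0.001, "tz": -0.112, "rx": 0.0, "ry": 0.0, "rz": 0.0, "claw": 0.001}, {"tx": 0.034, "ty": 0.001, "tz": -0.112, "rx": 0.0, "ry": 0.0, "rz": 0.0, "claw": 0.001}, {"tx": 0.04, "ty": 0.001, "tz": -0.112, "rx": 0.0, "ry": 0.0, "rz": 0.0, "claw": 0.001}]}}

```text
clock: 3.2
eef_pos: [505.3, 16.8, 119.3]
tool_rot: [3.142, -0.001, -3.095]
force: [-0.5, -0.9, 0.2]
width: 1.0
```

{"op": "apply_moves", "data": {"increments": [{"tx": 0.006, "ty": 0.0, "tz": 0.0, "rx": 0.0, "ry": 0.0, "rz": 0.0, "claw": 0.001}, {"tx": 0.012, "ty": 0.0, "tz": 0.0, "rx": 0.0, "ry": 0.0, "rz": 0.0, "claw": 0.001}, {"tx": 0.018, "ty": 0.001, "tz": 0.0, "rx": 0.0, "ry": 0.0, "rz": 0.0, "claw": 0.001}, {"tx": 0.024, "ty": 0.001, "tz": 0.0, "rx": 0.0, "ry": 0.0, "rz": 0.0, "claw": 0.001}, {"tx": 0.03, "ty": 0.001, "tz": 0.0, "rx": 0.0, "ry": 0.0, "rz": 0.0, "claw": 0.001}, {"tx": 0.036, "ty": 0.002, "tz": 0.0, "rx": 0.0, "ry": 0.0, "rz": 0.0, "claw": 0.001}, {"tx": 0.042, "ty": 0.002, "tz": 0.0, "rx": 0.0, "ry": 0.0, "rz": 0.0, "claw": 0.001}, {"tx": 0.046, "ty": 0.002, "tz": 0.0, "rx": 0.0, "ry": 0.0, "rz": 0.0, "claw": 0.001}, {"tx": 0.046, "ty": 0.002, "tz": 0.0, "rx": 0.0, "ry": 0.0, "rz": 0.0, "claw": 0.001}, {"tx": 0.046, "ty": 0.002, "tz": 0.0, "rx": 0.0, "ry": 0.0, "rz": 0.0, "claw": 0.001}]}}

```text
clock: 4.2
eef_pos: [550.9, 18.9, 119.2]
tool_rot: [3.142, -0.001, -3.095]
force: [-0.3, -0.7, -0.6]
width: 1.0
```

```bash
python3 - <<'E'
from h import *
s=read_state();print({k:np.round(s[k],3) for k in("clock","eef_pos","tool_rot","force","width")})
cv2.imwrite("pics/s3.png",cv2.resize(get_image("side")[100:280,130:370,::-1],None,fx=3,fy=3,interpolation=cv2.INTER_CUBIC))
E
```

```text
{'clock': np.float64(4.2), 'eef_pos': array([550.896,  18.858, 119.218]), 'tool_rot': array([ 3.142e+00, -1.000e-03, -3.095e+00]), 'force': array([-0.338, -0.694, -0.614]), 'width': np.float64(1.037)}
```

View pics/s3.png

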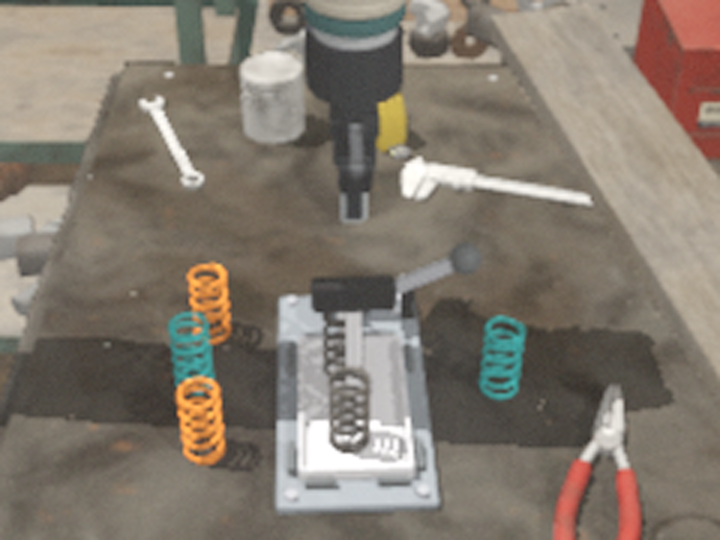

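The lever has fallen to its far stop: the knob is at (462,258) in the crop, down on the +x side. The springs and carrier are undisturbed. Next I'll rise, open the fingers and go over the grip.

{"op": "apply_moves", "data": {"increments": [{"tx": 0.0, "ty": 0.0, "tz": 0.03, "rx": 0.0, "ry": 0.0, "rz": 0.0, "claw": 0.001}, {"tx": 0.0, "ty": 0.0, "tz": 0.07, "rx": 0.0, "ry": 0.0, "rz": 0.0, "claw": 0.08}, {"tx": 0.0, "ty": 0.0, "tz": 0.1, "rx": 0.0, "ry": 0.0, "rz": 0.0, "claw": 0.08}, {"tx": 0.0, "ty": -0.03, "tz": 0.1, "rx": 0.0, "ry": 0.0, "rz": 0.0, "claw": 0.08}, {"tx": 0.0, "ty": -0.07, "tz": 0.1, "rx": 0.0, "ry": 0.0, "rz": 0.0, "claw": 0.08}, {"tx": 0.0, "ty": -0.1, "tz": 0.1, "rx": 0.0, "ry": 0.0, "rz": 0.0, "claw": 0.08}, {"tx": 0.0, "ty": -0.114, "tz": 0.1, "rx": 0.0, "ry": 0.0, "rz": 0.0, "claw": 0.08}, {"tx": 0.0, "ty": -0.114, "tz": 0.1, "rx": 0.0, "ry": 0.0, "rz": 0.0, "claw": 0.08}, {"tx": 0.0, "ty": -0.114, "tz": 0.1, "rx": 0.0, "ry": 0.0, "rz": 0.0, "claw": 0.08}, {"tx": 0.0, "ty": -0.114, "tz": 0.1, "rx": 0.0, "ry": 0.0, "rz": 0.0, "claw": 0.08}]}}

```text
clock: 5.25
eef_pos: [551.2, -92.5, 219.2]
tool_rot: [3.14, -0.0, -3.092]
force: [-0.5, -0.3, 0.3]
width: 80.3
```

```bash
python3 - <<'E'
from h import *
s=read_state();print({k:np.round(s[k],3) for k in("clock","eef_pos","tool_rot","force","width")})
c=calibration("wrist");im=get_image("wrist").copy()
y=np.radians(2.65)
for dx in(-32,32):
  for dy in(-8,8):
    q=proj(c,(550.5+dx*np.cos(y)-dy*np.sin(y),-95+dx*np.sin(y)+dy*np.cos(y),146));print(q);cv2.drawMarker(im,tuple(int(v) for v in np.round(q)),(255,0,0),0,9,1)
cv2.imwrite("pics/w4.png",im[:,:,::-1])
E
```

```text
{'clock': np.float64(5.25), 'eef_pos': array([551.234, -92.542, 219.162]), 'tool_rot': array([ 3.14 , -0.   , -3.092]), 'force': array([-0.502, -0.275,  0.29 ]), 'width': np.float64(80.304)}
[240.6932987 162.6339767]
[264.21013846 162.6699877 ]
[241.75085243 247.98915446]
[263.39042554 248.00588361]
```

View pics/w4.png

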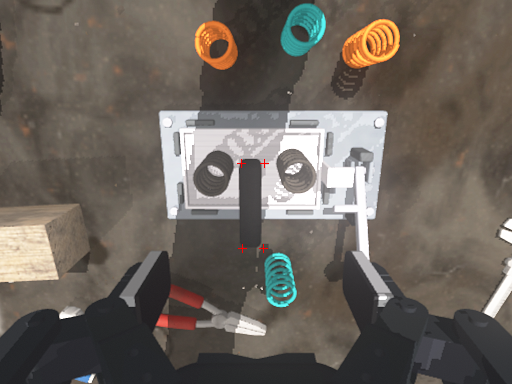

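The grip top lies at x 239–262, rows 158–248, about 1 mm from prediction. The ear at (340,177) is clear of the nose and both springs are standing. I'll descend and close.

{"op": "apply_moves", "data": {"increments": [{"tx": -0.001, "ty": -0.001, "tz": -0.02, "rx": 0.0, "ry": 0.0, "rz": 0.0, "claw": 0.08}, {"tx": -0.001, "ty": -0.001, "tz": -0.045, "rx": 0.0, "ry": 0.0, "rz": 0.0, "claw": 0.08}, {"tx": -0.001, "ty": -0.001, "tz": -0.07, "rx": 0.0, "ry": 0.0, "rz": 0.0, "claw": 0.08}, {"tx": -0.001, "ty": -0.001, "tz": -0.09, "rx": 0.0, "ry": 0.0, "rz": 0.0, "claw": 0.07}, {"tx": -0.001, "ty": -0.001, "tz": -0.102, "rx": 0.0, "ry": 0.0, "rz": 0.0, "claw": 0.06}, {"tx": -0.001, "ty": -0.001, "tz": -0.106, "rx": 0.0, "ry": 0.0, "rz": 0.0, "claw": 0.045}, {"tx": -0.001, "ty": -0.001, "tz": -0.106, "rx": 0.0, "ry": 0.0, "rz": 0.0, "claw": 0.035}, {"tx": -0.001, "ty": -0.001, "tz": -0.106, "rx": 0.0, "ry": 0.0, "rz": 0.0, "claw": 0.03}, {"tx": -0.001, "ty": -0.001, "tz": -0.106, "rx": 0.0, "ry": 0.0, "rz": 0.0, "claw": 0.026}, {"tx": -0.001, "ty": -0.001, "tz": -0.106, "rx": 0.0, "ry": 0.0, "rz": 0.0, "claw": 0.024}, {"tx": -0.001, "ty": -0.001, "tz": -0.106, "rx": 0.0, "ry": 0.0, "rz": 0.0, "claw": 0.022}, {"tx": -0.001, "ty": -0.001, "tz": -0.106, "rx": 0.0, "ry": 0.0, "rz": 0.0, "claw": 0.021}]}}

```text
clock: 6.5
eef_pos: [550.2, -96.2, 113.6]
tool_rot: [-3.142, 0.0, -3.095]
force: [-0.8, -1.3, -0.3]
width: 21.0
```

{"op": "apply_moves", "data": {"increments": [{"tx": 0.0, "ty": 0.0, "tz": 0.0, "rx": 0.0, "ry": 0.0, "rz": 0.0, "claw": 0.02}, {"tx": 0.0, "ty": 0.0, "tz": 0.0, "rx": 0.0, "ry": 0.0, "rz": 0.0, "claw": 0.019}, {"tx": 0.0, "ty": 0.0, "tz": 0.0, "rx": 0.0, "ry": 0.0, "rz": 0.0, "claw": 0.018}, {"tx": 0.0, "ty": 0.0, "tz": 0.0, "rx": 0.0, "ry": 0.0, "rz": 0.0, "claw": 0.017}, {"tx": 0.0, "ty": 0.0, "tz": 0.0, "rx": 0.0, "ry": 0.0, "rz": 0.0, "claw": 0.016}, {"tx": 0.0, "ty": 0.0, "tz": 0.0, "rx": 0.0, "ry": 0.0, "rz": 0.0, "claw": 0.015}]}}

```text
clock: 7.1
eef_pos: [550.1, -97.0, 113.4]
tool_rot: [-3.141, 0.0, -3.096]
force: [-0.7, -3.3, 1.4]
width: 15.4
```

```bash
python3 - <<'E'
from h import *
s=read_state();print({k:np.round(s[k],3) for k in("clock","eef_pos","tool_rot","force","torque","width")})
E
```

```text
{'clock': np.float64(7.1), 'eef_pos': array([550.133, -97.   , 113.385]), 'tool_rot': array([-3.141,  0.   , -3.096]), 'force': array([-0.658, -3.27 ,  1.412]), 'torque': array([-0.639,  0.018,  0.086]), 'width': np.float64(15.402)}
```

Contact is slightly off-centre, with the arm nudged 0.9 mm in -y. I'll shift by that much, grip firmly, then start a slow lift.

{"op": "apply_moves", "data": {"increments": [{"tx": 0.0, "ty": -0.001, "tz": 0.0, "rx": 0.0, "ry": 0.0, "rz": 0.0, "claw": 0.013}, {"tx": 0.0, "ty": -0.001, "tz": 0.0, "rx": 0.0, "ry": 0.0, "rz": 0.0, "claw": 0.008}, {"tx": 0.0, "ty": -0.001, "tz": 0.0, "rx": 0.0, "ry": 0.0, "rz": 0.0, "claw": 0.004}, {"tx": 0.0, "ty": -0.001, "tz": 0.0, "rx": 0.0, "ry": 0.0, "rz": 0.0, "claw": 0.002}, {"tx": 0.0, "ty": -0.001, "tz": 0.0, "rx": 0.0, "ry": 0.0, "rz": 0.0, "claw": 0.002}, {"tx": 0.0, "ty": -0.001, "tz": 0.0, "rx": 0.0, "ry": 0.0, "rz": 0.0, "claw": 0.002}]}}

```text
clock: 7.7
eef_pos: [550.2, -97.0, 113.4]
tool_rot: [3.142, 0.0, -3.095]
force: [-0.2, -0.8, 2.9]
width: 14.9
```

{"op": "apply_moves", "data": {"increments": [{"tx": 0.0, "ty": 0.0, "tz": 0.0005, "rx": 0.0, "ry": 0.0, "rz": 0.0, "claw": 0.002}, {"tx": 0.0, "ty": 0.0, "tz": 0.001, "rx": 0.0, "ry": 0.0, "rz": 0.0, "claw": 0.002}, {"tx": 0.0, "ty": 0.0, "tz": 0.0015, "rx": 0.0, "ry": 0.0, "rz": 0.0, "claw": 0.002}, {"tx": 0.0, "ty": 0.0, "tz": 0.002, "rx": 0.0, "ry": 0.0, "rz": 0.0, "claw": 0.002}, {"tx": 0.0, "ty": 0.0, "tz": 0.0025, "rx": 0.0, "ry": 0.0, "rz": 0.0, "claw": 0.002}, {"tx": 0.0, "ty": 0.0, "tz": 0.003, "rx": 0.0, "ry": 0.0, "rz": 0.0, "claw": 0.002}, {"tx": 0.0, "ty": 0.0, "tz": 0.0035, "rx": 0.0, "ry": 0.0, "rz": 0.0, "claw": 0.002}, {"tx": 0.0, "ty": 0.0, "tz": 0.004, "rx": 0.0, "ry": 0.0, "rz": 0.0, "claw": 0.002}, {"tx": 0.0, "ty": 0.0, "tz": 0.0045, "rx": 0.0, "ry": 0.0, "rz": 0.0, "claw": 0.002}, {"tx": 0.0, "ty": 0.0, "tz": 0.005, "rx": 0.0, "ry": 0.0, "rz": 0.0, "claw": 0.002}, {"tx": 0.0, "ty": 0.0, "tz": 0.005, "rx": 0.0, "ry": 0.0, "rz": 0.0, "claw": 0.002}, {"tx": 0.0, "ty": 0.0, "tz": 0.005, "rx": 0.0, "ry": 0.0, "rz": 0.0, "claw": 0.002}]}}

```text
clock: 8.9
eef_pos: [550.1, -97.1, 118.3]
tool_rot: [3.142, -0.0, -3.095]
force: [0.0, 0.0, -5.8]
width: 15.5
```

```bash
python3 - <<'E'
from h import *
s=read_state();print({k:np.round(s[k],3) for k in("clock","eef_pos","tool_rot","force","torque","width")})
cv2.imwrite("pics/s5.png",cv2.resize(get_image("side")[100:280,130:370,::-1],None,fx=3,fy=3,interpolation=cv2.INTER_CUBIC))
E
```

```text
{'clock': np.float64(8.9), 'eef_pos': array([550.115, -97.114, 118.335]), 'tool_rot': array([ 3.142, -0.   , -3.095]), 'force': array([ 0.032,  0.009, -5.76 ]), 'torque': array([-0.002,  0.018,  0.021]), 'width': np.float64(15.539)}
```

View pics/s5.png

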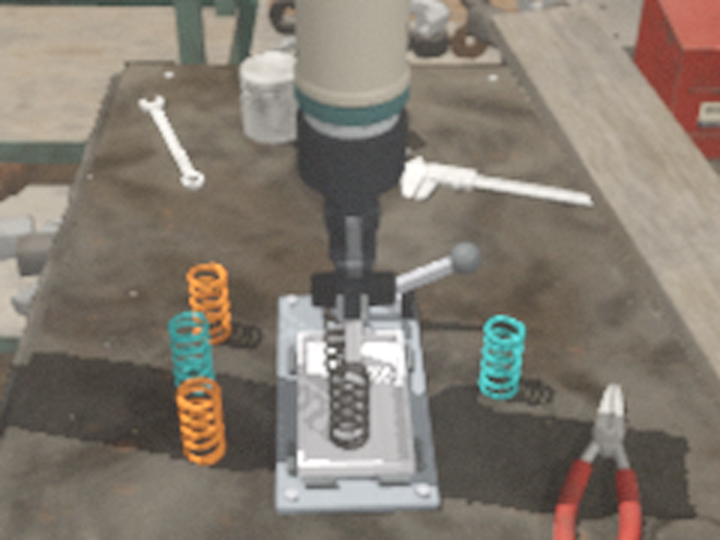

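The carrier is off its seat and carries 5.8 N. Carrier plus springs should be about 5.3 N, so it's free of the nose. Both springs are standing, so I'll continue with a smooth lift to about 120 mm.

{"op": "apply_moves", "data": {"increments": [{"tx": 0.0, "ty": 0.0, "tz": 0.001, "rx": 0.0, "ry": 0.0, "rz": 0.0, "claw": 0.002}, {"tx": 0.0, "ty": 0.0, "tz": 0.003, "rx": 0.0, "ry": 0.0, "rz": 0.0, "claw": 0.002}, {"tx": 0.0, "ty": 0.0, "tz": 0.006, "rx": 0.0, "ry": 0.0, "rz": 0.0, "claw": 0.002}, {"tx": 0.0, "ty": 0.0, "tz": 0.01, "rx": 0.0, "ry": 0.0, "rz": 0.0, "claw": 0.002}, {"tx": 0.0, "ty": 0.0, "tz": 0.014, "rx": 0.0, "ry": 0.0, "rz": 0.0, "claw": 0.002}, {"tx": 0.0, "ty": 0.0, "tz": 0.018, "rx": 0.0, "ry": 0.0, "rz": 0.0, "claw": 0.002}, {"tx": 0.0, "ty": 0.0, "tz": 0.022, "rx": 0.0, "ry": 0.0, "rz": 0.0, "claw": 0.002}, {"tx": 0.0, "ty": 0.0, "tz": 0.026, "rx": 0.0, "ry": 0.0, "rz": 0.0, "claw": 0.002}, {"tx": 0.0, "ty": 0.0, "tz": 0.03, "rx": 0.0, "ry": 0.0, "rz": 0.0, "claw": 0.002}, {"tx": 0.0, "ty": 0.0, "tz": 0.034, "rx": 0.0, "ry": 0.0, "rz": 0.0, "claw": 0.002}, {"tx": 0.0, "ty": 0.0, "tz": 0.037, "rx": 0.0, "ry": 0.0, "rz": 0.0, "claw": 0.002}, {"tx": 0.0, "ty": 0.0, "tz": 0.039, "rx": 0.0, "ry": 0.0, "rz": 0.0, "claw": 0.002}]}}

```text
clock: 10.15
eef_pos: [550.2, -97.1, 157.6]
tool_rot: [-3.142, 0.0, -3.095]
force: [-0.2, 0.4, -5.2]
width: 15.4
```

{"op": "apply_moves", "data": {"increments": [{"tx": 0.0, "ty": 0.0, "tz": 0.002, "rx": 0.0, "ry": 0.0, "rz": 0.0, "claw": 0.002}, {"tx": 0.0, "ty": 0.0, "tz": 0.005, "rx": 0.0, "ry": 0.0, "rz": 0.0, "claw": 0.002}, {"tx": 0.0, "ty": 0.0, "tz": 0.009, "rx": 0.0, "ry": 0.0, "rz": 0.0, "claw": 0.002}, {"tx": 0.0, "ty": 0.0, "tz": 0.013, "rx": 0.0, "ry": 0.0, "rz": 0.0, "claw": 0.002}, {"tx": 0.0, "ty": 0.0, "tz": 0.017, "rx": 0.0, "ry": 0.0, "rz": 0.0, "claw": 0.002}, {"tx": 0.0, "ty": 0.0, "tz": 0.021, "rx": 0.0, "ry": 0.0, "rz": 0.0, "claw": 0.002}, {"tx": 0.0, "ty": 0.0, "tz": 0.025, "rx": 0.0, "ry": 0.0, "rz": 0.0, "claw": 0.002}, {"tx": 0.0, "ty": 0.0, "tz": 0.029, "rx": 0.0, "ry": 0.0, "rz": 0.0, "claw": 0.002}, {"tx": 0.0, "ty": 0.0, "tz": 0.033, "rx": 0.0, "ry": 0.0, "rz": 0.0, "claw": 0.002}, {"tx": 0.0, "ty": 0.0, "tz": 0.037, "rx": 0.0, "ry": 0.0, "rz": 0.0, "claw": 0.002}, {"tx": 0.0, "ty": 0.0, "tz": 0.041, "rx": 0.0, "ry": 0.0, "rz": 0.0, "claw": 0.002}, {"tx": 0.0, "ty": 0.0, "tz": 0.045, "rx": 0.0, "ry": 0.0, "rz": 0.0, "claw": 0.002}]}}

```text
clock: 11.35
eef_pos: [550.1, -97.1, 202.6]
tool_rot: [3.142, -0.0, -3.095]
force: [-0.1, 0.5, -6.0]
width: 15.1
```

{"op": "apply_moves", "data": {"increments": [{"tx": 0.0, "ty": 0.0, "tz": 0.004, "rx": 0.0, "ry": 0.0, "rz": 0.0, "claw": 0.002}, {"tx": 0.0, "ty": 0.0, "tz": 0.008, "rx": 0.0, "ry": 0.0, "rz": 0.0, "claw": 0.002}, {"tx": 0.0, "ty": 0.0, "tz": 0.012, "rx": 0.0, "ry": 0.0, "rz": 0.0, "claw": 0.002}, {"tx": 0.0, "ty": 0.0, "tz": 0.016, "rx": 0.0, "ry": 0.0, "rz": 0.0, "claw": 0.002}, {"tx": 0.0, "ty": 0.0, "tz": 0.02, "rx": 0.0, "ry": 0.0, "rz": 0.0, "claw": 0.002}, {"tx": 0.0, "ty": 0.0, "tz": 0.024, "rx": 0.0, "ry": 0.0, "rz": 0.0, "claw": 0.002}, {"tx": 0.0, "ty": 0.0, "tz": 0.027, "rx": 0.0, "ry": 0.0, "rz": 0.0, "claw": 0.002}, {"tx": 0.0, "ty": 0.0, "tz": 0.029, "rx": 0.0, "ry": 0.0, "rz": 0.0, "claw": 0.002}, {"tx": 0.0, "ty": 0.0, "tz": 0.03, "rx": 0.0, "ry": 0.0, "rz": 0.0, "claw": 0.002}, {"tx": 0.0, "ty": 0.0, "tz": 0.03, "rx": 0.0, "ry": 0.0, "rz": 0.0, "claw": 0.002}, {"tx": 0.0, "ty": 0.0, "tz": 0.03, "rx": 0.0, "ry": 0.0, "rz": 0.0, "claw": 0.002}, {"tx": 0.0, "ty": 0.0, "tz": 0.03, "rx": 0.0, "ry": 0.0, "rz": 0.0, "claw": 0.002}]}}

```text
clock: 12.55
eef_pos: [550.0, -97.1, 232.1]
tool_rot: [3.141, -0.0, -3.095]
force: [0.1, 0.3, -5.3]
width: 14.7
```

{"op": "apply_moves", "data": {"increments": [{"tx": 0.0, "ty": 0.0, "tz": 0.0, "rx": 0.0, "ry": 0.0, "rz": 0.0, "claw": 0.002}, {"tx": 0.0, "ty": 0.0, "tz": 0.0, "rx": 0.0, "ry": 0.0, "rz": 0.0, "claw": 0.002}, {"tx": 0.0, "ty": 0.0, "tz": 0.0, "rx": 0.0, "ry": 0.0, "rz": 0.0, "claw": 0.002}, {"tx": 0.0, "ty": 0.0, "tz": 0.0, "rx": 0.0, "ry": 0.0, "rz": 0.0, "claw": 0.002}, {"tx": 0.0, "ty": 0.0, "tz": 0.0, "rx": 0.0, "ry": 0.0, "rz": 0.0, "claw": 0.002}]}}

```text
clock: 13.05
eef_pos: [550.1, -97.1, 232.3]
tool_rot: [3.142, -0.0, -3.095]
force: [0.0, 0.8, -5.2]
width: 15.0
```

```bash
python3 - <<'E'
from h import *
s=read_state();print({k:np.round(s[k],3) for k in("clock","eef_pos","tool_rot","force","torque","width","qd")})
a=cv2.resize(get_image("side")[60:280,150:350,::-1],None,fx=2.5,fy=2.5,interpolation=cv2.INTER_CUBIC)
b=get_image("wrist")[:,:,::-1][80:280,130:430]
b=cv2.copyMakeBorder(b,0,350,0,0,0)
cv2.imwrite("pics/f6.png",np.hstack([a,b]))
E
```

```text
{'clock': np.float64(13.05), 'eef_pos': array([550.12 , -97.124, 232.299]), 'tool_rot': array([ 3.142, -0.   , -3.095]), 'force': array([ 0.007,  0.826, -5.201]), 'torque': array([ 0.001, -0.054,  0.006]), 'width': np.float64(14.99), 'qd': array([ 0.   , -0.001,  0.   ,  0.002,  0.   ,  0.003, -0.001])}
```

View pics/f6.png

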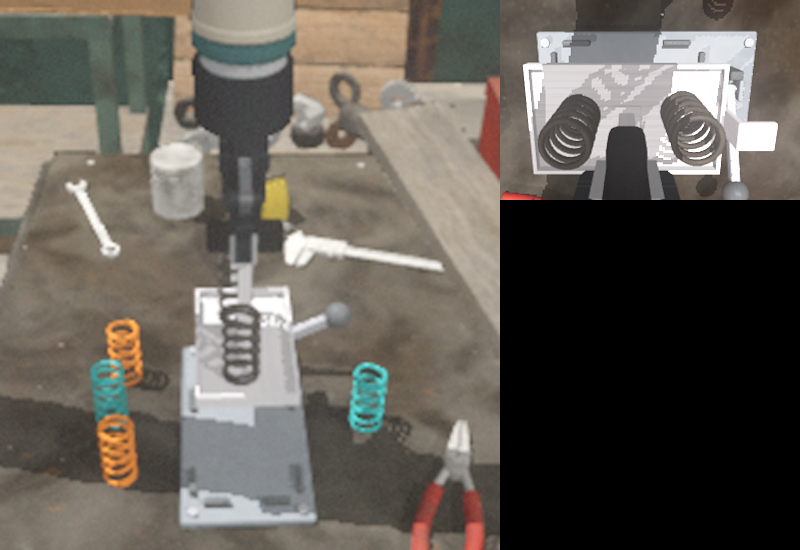

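The carrier is about 119 mm up and level. Both springs are standing: (240,345) in the side panel, (568,130) and (693,128) in the wrist panel. The lever is still at its stop, with the knob at (337,315). I'll hand it in.

```bash
python3 -c "
from cell import *
print(finish_job())"
```

```text
the job is handed in; nothing more can be done
None
```

I pushed the trip lever over to its far (+x) stop with the closed fingers, and an image confirmed it was down before I gripped anything. I then pinched the carrier's black grip across its 16 mm, lifted it straight up and handed the job in while still holding it.

The last checks at 13.05 s, just before hand-in:
- **Lift:** the TCP rose 119 mm, from z 113.4 to 232.3 mm, against the 100 mm needed.
- **Level and still:** the tool points straight down and joint speeds are about zero.
- **Load and grip:** the load is 5.2 N, which matches the carrier plus both springs. The opening is 15 mm, so the grip is firm.
- **Springs and lever:** the side and wrist views show both dark springs standing in the tray and the lever still at its stop.
- **Other objects:** my path stayed clear of the piston, tape measure, block and coloured springs, and I saw no change where they appear. The block was outside the final crops, so it was not checked again at the end.

Two things went slightly off. The first move call was refused because its rows were incomplete, and the arm did not move. The grip was about 1 mm off-centre in y, giving about 3 N of side force, which I relieved before lifting.

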